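# Nudge the tube block onto the shaker's locating pins

### The arm

A 6-joint arm with a two-finger parallel gripper is mounted at the origin on the work surface. World frame = base frame: x ahead of the robot, y to its left, z up, the work surface at z = 0. Lengths are in mm, angles in degrees, forces in N, time in s.
With the tool pointing down it reaches from about 350 to 1000 mm from the base axis. Payload 7.1 kg.
Tool frame: the origin (TCP) lies on the centre line of the jaws, within the pads' length; the fingertips stand 25 mm ahead of it and the grasp point (between the pads) lies 6 mm ahead of it (manip.tips_ahead is the distance from the TCP to the fingertips, in mm); z points along the fingers, y is the line along which they close (so a half turn about z gives the same grasp; the last joint's range is limited). The gripper opens to 85 mm and grips with 20 to 120 N. Pads are 22 mm wide; open, the fingers measure 114 mm over their backs; the gripper's body (76 mm by 85 mm) begins 54 mm behind the grasp point. The pads swing forward as they close: fully open they stand 13 mm farther back than shut.
Start: joints at [-72.193, 24.242, 93.386, -0, 62.372, -1.089], TCP at [202.426, -591.294, 256.319] pointing down, gripper open.
Joint ranges: [-172.04, 172.04], [-51.8, 120.97], [4.93, 147.93], [-75.15, 255.16], [6.16, 154.13], [-145.62, 145.62]. Speed limits (degrees/s): [136.94, 136.94, 172.46, 180, 180, 180].

### API

Orientations are given as a 3x3 rotation matrix whose columns are the frame's x, y, z axes.
In Python, from plant import monitor, vision, order, manip gives the robot as it stands.
- The arm moves only by the shell command python3 -m creep 'ROWS' [OPENING] [FORCE]. ROWS is JSON, a list of rows, each an object with "offset": the shift along the tool's x, y, z each as a share of 0.1 m, from -1 to 1, a list of three; "delta_rot": the turn, a rotation vector about the tool's x, y, z each as a share of 60 degrees, from -1 to 1, a list of three. In form: [{"offset": [tx, ty, tz], "delta_rot": [wx, wy, wz]}, ...]. A call has 1 to 10 rows; each row is the pose to reach, as a shift and turn from the pose commanded when the call began, along the tool's axes at that moment; what a row does not reach only later rows make up. A row lasts 1/12 s, in which the tool goes at most 41.7 mm and 7.16 degrees, less where a joint would pass 70% of its speed; a pose out of reach is approached as far as the arm can. A call with a number of a shift or a turn outside -1 to 1 is refused whole. A call with a gripper value outside its range is refused whole. OPENING is the finger opening in mm, from 0 to 85.4, set as the call begins (- or left out, the last holds). The fingers move at their own pace and stop on an object; FORCE is the grip in N (left out, the last holds). Time passes only in rows, so rows that repeat a pose let the fingers close. It gives the time, the measured TCP pose, the force, the opening and the grip force at its end, in the units of the state.
- monitor.observe(): the state, without advancing time (a new reading comes with each control period).
- vision.grab_frame(name): name is "scene" or "side" or "wrist"; returns (picture, depth): 400x640x3 uint8, blue, green, red; 400x640 float32, mm along the optical axis (not along the pixel's ray), 0 where there is no reading.
- vision.camera_model(name): a dict with "fx", "fy", "cx", "cy" (pixels), "k1" (the pictures are not rectified: a ray, as slopes to the right and down, at radius r is drawn at 1 + k1 r^2 times it, then the intrinsics apply), "origin" and "orientation" of the camera in the world. Camera axes: x right, y down, z forward; pixel columns grow to the right and rows downward; lengths in mm; the calibration is good to about 2 mm. A picture is of the moment at which its call begins: read the wrist's pose just before it. camera_model takes no time and is no camera call; for the wrist camera it gives the pose at the moment of the call.
- order.close_job(): hands the job in; it is judged then, once.
Trained networks look in the newest picture that a camera, given by its name, has taken for a name from the list of things; names that differ only in an ending like _2 or _b are one class to them, and where a whole thing is asked for, a point or a joint stands for the part that bears it (a point fixed in the world has none). Each returns a list of dicts, best first, with "conf" (0 to 1); they miss things now and then, are a little off and sometimes report something else, mostly with a low value. They report only what shows in the picture. A call takes as long as a camera call. They do not tell look-alikes from the thing itself.
- vision.regions_of(camera, thing): "region" (400x640 bool, what is visible of it) and "extent" ([left, top, right, bottom] in pixels, round what is visible of it).
- vision.tip_of(camera, thing): "at" ([column, row] in pixels: a listed point, or the origin of a listed thing).
The state is a dict: "t": time; "q": joint angles; "joint_velocities": joint speeds; "tau": joint torques, N m; "tcp_pos": TCP position; "ee_rot": TCP orientation; "wrist_force": force on the tool from outside, world axes, zero at the start; "wrist_torque": the same for the moment, N m; "grip_width": finger opening in mm; "grasp_force": force on a finger pad.
Only numpy, scipy, OpenCV 4.12 (cv2) and the standard library are available. Lean on these libraries where they do the work, as an engineer would, in place of code of your own. Each camera call takes 0.05 s, during which the arm holds its last target. There are 200 camera calls.

### The job

Without gripping or lifting it, nudge the blue tube block sideways across the bench shaker's grey deck and over the step until its two brass-ringed holes drop over the two locating pins, so that it lies flat in the nest. Push only with the fingertips or the outside of the fingers, and leave the little vial on the shaker and everything else on the bench standing where it is.

Things in the scene. Friction and masses are not known exactly. Their poses are not given: they have to be found in the camera images.
- shaker: Low bench shaker fixed to the bench, cream body 270 (x) x 250 (y) mm, two-level top: grey deck (robot side), then a step down to the light grey nest floor with two pins. Origin at bench height below the midpoint of the pins; x points from the deck over the step to the nest, y to its left. Deck from x = -135 to -21 mm, nest from there to +135 mm, no walls anywhere. Yaw within 0.35 rad
- pin_left (a point): Foot (on the nest floor, 49 mm above the bench) of the left locating pin, at x = 0, y = +50 mm of the shaker. Upright steel pin in an orange ring painted on the floor (17 mm across), 10 mm tall: 8 mm diameter for the lower 4 mm, then tapering to a 3.2 mm tip, which ends 1 mm below the deck's level. Axes as the shaker
- pin_right (a point): Foot of the right locating pin, the same, at x = 0, y = -50 mm of the shaker
- step (a point): Middle of the deck's edge, at deck height (60 mm above the bench, x = -21 mm of the shaker). The nest floor lies 11 mm lower. Pushed over it, the block first slides level, then its far edge tips down to the nest floor while it rides on the pins (up to 0.25 rad) with its robot-side edge raised (at first 9, at last 1 mm over the deck), until the holes reach the pins and that edge drops too
- block: Loose blue plastic slab 92 (x) x 132 (y) x 16 (z) mm, 0.2 to 0.4 kg, too wide to grip; flush dark and white wells (only for looks) and two brass-ringed holes. Origin at the centre of its underside, axes along its sides. Starts flat on the deck, x within 0.2 rad of the shaker's, origin 42 to 70 mm on the robot's side of the pin line (seated: 30 mm beyond), up to 22 mm left or right
- hole_left (a point): Left locating hole of the block: centre of its mouth in the underside, at x = -30, y = +50 mm of the block (16 mm from the robot-side edge). Round through hole of 10 mm diameter; it falls over the tapered pin when within about 2.5 mm. Axes as the block
- hole_right (a point): Right locating hole, the same, at x = -30, y = -50 mm of the block
- vial: Sample vial with orange cap, 20 mm diameter, 42 mm tall, loose, standing on the nest floor 22 to 30 mm beyond where the seated block's far edge will be. Origin at the centre of its underside
- bottle: Reagent bottle with orange cap, 68 mm diameter, 170 mm tall, loose on the bench to the left. Origin at the centre of its underside
- beaker: Glass beaker, 70 mm diameter, 85 mm tall, loose on the bench to the right. Origin at the centre of its underside
- tip_box: Open yellow pipette-tip box, 85 x 125 x 55 mm, loose on the bench to the right. Origin at the centre of its underside
- marker: Black marker pen, 15 mm thick, 120 mm long, lying loose on the bench to the right. Origin at its underside, middle of its length, x along it
- glove_box: White and navy glove carton, 120 x 240 x 75 mm, loose on the bench to the left. Origin at the centre of its underside
There are look-alikes about, which are no part of the job. What is meant by the block is not brown, and is the smaller of those in its own colour.

How it is judged:
By the outcome, as a careful person would: the job done as asked, in the order asked, and still so for the second after the job is handed in, with the robot touching nothing.
It also fails if it takes over 70 s, if anything falls off the work surface, if the arm or the gripper's body presses on something with over 40 N, if the wrist force passes 120 N, or if a joint passes its speed limit or range.

## Working session

There is one attempt and no reset: what is moved stays moved. The work goes in short steps, Python scripts to look and compute and a shell command to move; the robot and the scene stay as the last step left them, time stands still between calls to the robot, and variables do not carry over. Pictures are saved under pics/ and viewed, at most 10 in all, crops included, and the job is handed in when it is done.

```bash
mkdir -p pics; cat > h.py <<'E'
import numpy as np, cv2
from plant import monitor, vision, order, manip
def ray(cam,px):
    m=vision.camera_model(cam); u=(px[0]-m['cx'])/m['fx']; v=(px[1]-m['cy'])/m['fy']
    x,y=u,v
    for _ in range(20):
        s=1+m['k1']*(x*x+y*y); x,y=u/s,v/s
    return np.array(m['origin'],float), np.array(m['orientation'])@np.array([x,y,1.])
def at_z(cam,px,z):
    o,d=ray(cam,px); return o+d*(z-o[2])/d[2]
def proj(cam,p):
    m=vision.camera_model(cam); q=np.array(m['orientation']).T@(np.array(p,float)-np.array(m['origin']))
    x,y=q[:2]/q[2]; s=1+m['k1']*(x*x+y*y); return m['cx']+m['fx']*x*s, m['cy']+m['fy']*y*s
E
python3 - <<'E'
from h import *
a,d=vision.grab_frame('scene'); b,_=vision.grab_frame('side')
cv2.imwrite('pics/a.png',a); cv2.imwrite('pics/b.png',b)
for c in('scene','side'):
  print(c,np.round(vision.camera_model(c)['origin']))
  for n,z in(('pin_left',49),('pin_right',49),('hole_left',60),('hole_right',60),('vial',49),('block',60)):
    for r in vision.tip_of(c,n)[:4]: print(n,np.round(r['at'],1),round(r['conf'],2),np.round(at_z(c,r['at'],z),1), np.round(at_z(c,r['at'],z+16)[:2],1))
E
```

```text
scene [1005.  888. 1063.]
pin_left [304.5 221.5] 0.68 [572.8  70.5  49. ] [579.6  83.4]
pin_right [285.3 201.3] 0.73 [583.6 -27.6  49. ] [590.2 -13.2]
pin_right [444.  316.7] 0.28 [429.2 504.8  49. ] [438.3 510.8]
hole_left [326.7 128.9] 0.96 [ 306.2 -259.6   60. ] [ 317.4 -241.3]
hole_left [323.8 207.8] 0.71 [503.6  59.7  60. ] [511.6  73. ]
hole_right [331.3 154. ] 0.87 [ 361.2 -136.9   60. ] [ 371.5 -120.5]
hole_right [388.9 229.8] 0.87 [389.3 220.4  60. ] [399.2 231.1]
hole_right [312.8 187.7] 0.68 [490.3 -28.6  60. ] [498.5 -14. ]
block [338.8 134.3] 0.75 [ 285.8 -213.7   60. ] [ 297.2 -196.2]
block [311.4 197.7] 0.66 [514.6   6.4  60. ] [522.5  20.5]
block [392.7 218.7] 0.59 [355.6 191.6  60. ] [366.  202.7]
side [  820. -1324.   983.]
pin_left [351.2 196.7] 0.96 [579.2  79.5  49. ] [583.3  55.5]
pin_right [349.5 215.8] 0.67 [593.7 -30.6  49. ] [597.6 -52.7]
pin_right [333.7 202. ] 0.63 [528.1  36.2  49. ] [533.1  12.9]
hole_left [325.7 194.9] 0.83 [496.5  56.4  60. ] [502.1  32.5]
hole_left [277.1 198.5] 0.7 [343.3   2.3  60. ] [351.5 -20.7]
hole_left [326.8 146.7] 0.64 [424.4 395.   60. ] [431.2 365.2]
hole_right [249.5 254. ] 0.75 [ 351.6 -289.4   60. ] [ 359.7 -307.3]
hole_right [320.8 211.4] 0.72 [502.5 -40.7  60. ] [508. -63.]
hole_right [299.2 187.2] 0.68 [396.8  85.2  60. ] [404.1  60.8]
vial [385.6 206.7] 0.65 [699.8  43.8  49. ] [701.8  20.4]
block [332.9 198.7] 0.98 [524.9  38.8  60. ] [530.   15.2]
block [287.6 188.9] 0.67 [360.7  66.6  60. ] [368.7  42.5]
block [222.1 256.6] 0.64 [ 278.8 -317.    60. ] [ 288.2 -334.5]
block [265.1 316.4] 0.41 [ 471.3 -508.9   60. ] [ 477.3 -523. ]
```

View pics/a.png

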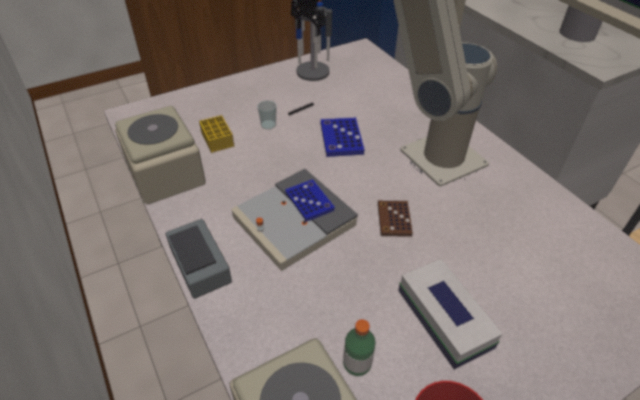

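View pics/b.png

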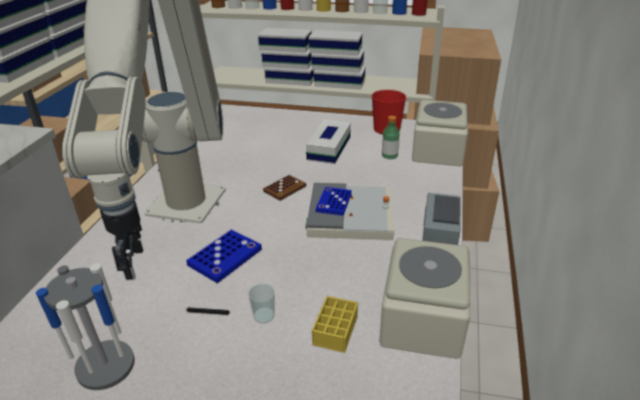

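The scene view shows the small blue block on the deck at about (310,200), with the pins near (304,222) and (285,202). The side view shows the block at (333,200) and the vial at (386,203). The larger blue rack and the brown rack are look-alikes. Next I'll bring the wrist camera over the shaker.

```bash
python3 - <<'E'
from h import *
s=monitor.observe(); print(s['tcp_pos'],np.round(s['ee_rot'],3),manip.tips_ahead, s['grip_width'])
m=vision.camera_model('wrist'); R=np.array(s['ee_rot']); print(R.T@(np.array(m['origin'])-s['tcp_pos']), np.round(R.T@np.array(m['orientation']),2),m['fx'],m['fy'])
E
```

```text
[ 202.42292245 -591.31017756  256.35183774] [[ 0.946  0.324  0.   ]
 [ 0.324 -0.946 -0.   ]
 [ 0.     0.    -1.   ]] 25.0 85.2159031058269
[  82.48484375   -0.84413903 -117.62610301] [[-0.   -0.95 -0.32]
 [ 1.   -0.    0.  ]
 [-0.   -0.32  0.95]] 286.43228130970346 286.43228130970346
```

```bash

python3 -m creep '[{"offset":[0,0,-0.95],"delta_rot":[0,0,0]},{"offset":[0,0,-0.95],"delta_rot":[0,0,0]},{"offset":[0,0,-0.95],"delta_rot":[0,0,0]}]' 
for i in 1 2 3 4 5 6; do python3 -m creep '[{"offset":[0.95,-0.75,0],"delta_rot":[0,0,0]},{"offset":[0.95,-0.75,0],"delta_rot":[0,0,0]},{"offset":[0.95,-0.75,0],"delta_rot":[0,0,0]},{"offset":[0.95,-0.75,0],"delta_rot":[0,0,0]}]' | tail -c 300; done
python3 -m creep '[{"offset":[0,0,0],"delta_rot":[0,0,0.2]},{"offset":[0,0,0],"delta_rot":[0,0,0.2]},{"offset":[0,0,0],"delta_rot":[0,0,0.2]},{"offset":[0,0,0],"delta_rot":[0,0,0.2]}]' 
cat > look.py <<'E'
from h import *
import sys
a,d=vision.grab_frame('wrist'); cv2.imwrite('pics/%s.png'%sys.argv[1],a); np.save('d.npy',d)
s=monitor.observe(); print(s['t'],np.round(s['tcp_pos'],1),np.round(s['ee_rot'],3).tolist(),np.round(s['wrist_force'],1))
for n,z in(('pin_left',49),('pin_right',49),('hole_left',76),('hole_right',76),('vial',49),('block',60)):
    for r in vision.tip_of('wrist',n)[:3]: print(n,np.round(r['at'],1),round(r['conf'],2),np.round(at_z('wrist',r['at'],z),1),np.round(at_z('wrist',r['at'],60),1))
E
python3 look.py c
```

```text
t: 0.95
tcp_pos: [203.1, -593.5, 357.8]
ee_rot: [[0.946, 0.324, 0.003], [0.324, -0.946, -0.008], [-0.0, 0.009, -1.0]]
wrist_force: [1.4, -1.1, 1.4]
grip_width: 85.8
grasp_force: 0.0
t: 1.28
tcp_pos: [270.3, -484.9, 351.6]
ee_rot: [[0.945, 0.327, 0.001], [0.327, -0.945, 0.002], [0.002, -0.002, -1.0]]
wrist_force: [-0.0, -0.4, 0.3]
grip_width: 85.6
grasp_force: 0.0
t: 1.62
tcp_pos: [335.9, -383.5, 351.5]
ee_rot: [[0.945, 0.327, 0.001], [0.327, -0.945, 0.002], [0.002, -0.001, -1.0]]
wrist_force: [0.0, -0.3, -0.2]
grip_width: 85.2
grasp_force: 0.0
t: 1.95
tcp_pos: [401.6, -282.1, 351.6]
ee_rot: [[0.945, 0.328, 0.002], [0.328, -0.945, 0.001], [0.002, -0.001, -1.0]]
wrist_force: [-0.4, 0.8, -0.0]
grip_width: 85.3
grasp_force: 0.0
t: 2.28
tcp_pos: [467.5, -180.6, 351.6]
ee_rot: [[0.945, 0.328, 0.002], [0.328, -0.945, 0.001], [0.002, -0.0, -1.0]]
wrist_force: [0.2, 0.1, -0.4]
grip_width: 85.5
grasp_force: 0.0
t: 2.62
tcp_pos: [533.3, -79.0, 351.5]
ee_rot: [[0.945, 0.327, 0.002], [0.327, -0.945, 0.001], [0.003, -0.001, -1.0]]
wrist_force: [-0.5, 0.8, 0.2]
grip_width: 85.1
grasp_force: 0.0
t: 
[... 449 characters left out ...]
.3 -0.8 -0.6]
pin_left [289.3 170.5] 0.65 [578.1  71.9  49. ] [580.7  70.8  60. ]
pin_left [324.9 187.7] 0.59 [558.   15.9  49. ] [561.1  16.3  60. ]
pin_left [285.2 223.9] 0.51 [490.9  71.5  49. ] [495.8  70.4  60. ]
hole_left [286.6 223.1] 0.89 [504.5  67.1  76. ] [497.5  68.6  60. ]
hole_left [268.6 296. ] 0.82 [371.9  86.6  76. ] [359.5  88.9  60. ]
hole_right [225.3 268. ] 0.98 [416.2 157.6  76. ] [405.6 162.8  60. ]
hole_right [418.2 308.5] 0.59 [ 376.5 -162.1   76. ] [ 364.2 -169.9   60. ]
hole_right [351.1 229.4] 0.57 [505.9 -29.5  76. ] [498.9 -31.9  60. ]
vial [321.4  89.7] 0.76 [696.2  37.7  49. ] [695.7  37.5  60. ]
block [326.6 206. ] 0.56 [532.8  10.9  60. ] [532.8  10.9  60. ]
```

View pics/c.png

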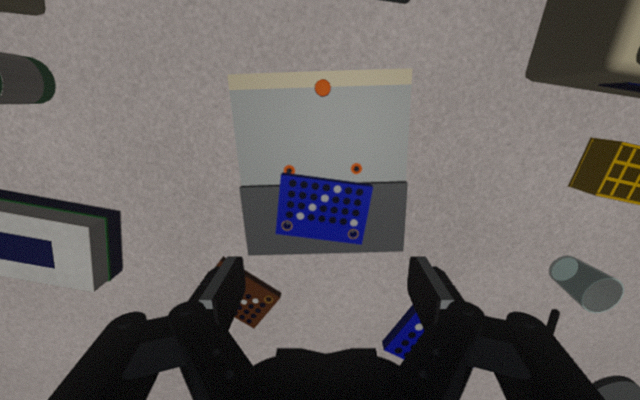

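The wrist view shows the pin rings at (289,170) and (356,168), and the block spanning (277-372, 173-243) with its brass holes at (287,225) and (353,234). The vial cap is at (323,88). I'll refine these positions by colour.

```bash
cat > meas.py <<'E'
from h import *
import sys
def blobs(mask,amin):
    n,l,s,c=cv2.connectedComponentsWithStats(mask.astype(np.uint8)); return [(s[i,4],c[i],l==i) for i in range(1,n) if s[i,4]>=amin]
def run(ztop=76,save=None):
    a,d=vision.grab_frame('wrist')
    if save: cv2.imwrite('pics/%s.png'%save,a)
    h=cv2.cvtColor(a,cv2.COLOR_BGR2HSV).astype(int); H,S,V=h[...,0],h[...,1],h[...,2]
    print('orange')
    for ar,c,m in blobs((H<13)&(S>150)&(V>110),8): print(ar,np.round(c,1),np.round(at_z('wrist',c,49)[:2],1),np.round(at_z('wrist',c,91)[:2],1))
    print('blue')
    for ar,c,m in blobs((H>108)&(H<130)&(S>150)&(V>70),500):
        cs,_=cv2.findContours(cv2.morphologyEx(m.astype(np.uint8),cv2.MORPH_CLOSE,np.ones((9,9))),0,1)
        k=max(cs,key=cv2.contourArea)[:,0,:].astype(float)
        w=np.array([at_z('wrist',p,ztop)[:2] for p in k],np.float32); print(ar,np.round(c),[np.round(x,1) for x in cv2.minAreaRect(w)],np.round(cv2.boxPoints(cv2.minAreaRect(w)),1).tolist())
    return a,d
if __name__=='__main__':
    a,d=run()
    np.save('a.npy',a)
    cv2.imwrite('pics/d.png',cv2.resize(a[150:260,230:420],None,fx=4,fy=4,interpolation=cv2.INTER_CUBIC))
E
python3 meas.py
```

```text
orange
194 [322.8  87.4] [699.4  36.3] [697.2  35.6]
59 [356.4 168. ] [593.9 -26.4] [602.3 -20.8]
42 [289.9 168.7] [581.   71.9] [590.6  67.7]
blue
4042 [323. 210.] [array([531.,  16.]), array([131.5,  92.6]), np.float64(89.1)] [[483.70001220703125, -49.0], [576.2999877929688, -50.5], [578.2999877929688, 81.0999984741211], [485.70001220703125, 82.5]]
636 [405. 337.] [array([ 318.1, -158.5]), array([41.6, 92.2]), np.float64(68.4)] [[267.6000061035156, -160.89999389648438], [353.29998779296875, -194.8000030517578], [368.6000061035156, -156.10000610351562], [282.8999938964844, -122.19999694824219]]
```

View pics/d.png

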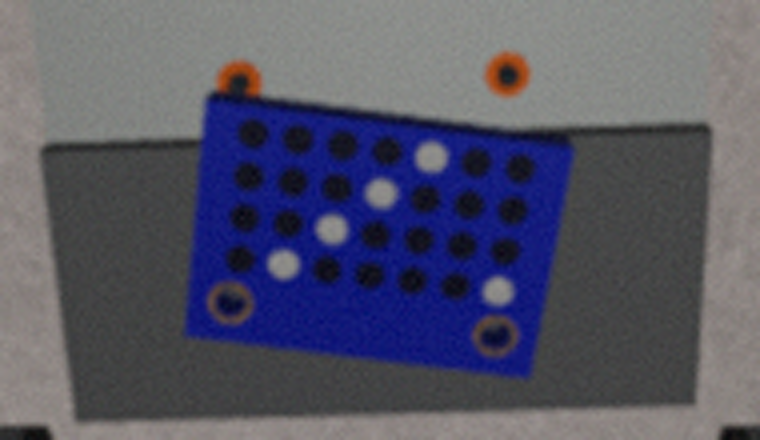

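```bash
python3 - <<'E'
from h import *
a,b=at_z('wrist',(241.25,187),60),at_z('wrist',(407,181.75),60); print('step',a,b,np.degrees(np.arctan2(-(a-b)[0],(a-b)[1])))
for p in((289.75,170),(356.75,168.5)): print(at_z('wrist',p,49), at_z('wrist',p,55))
for p in((230+230/4,150+302/4),(230+495/4,150+336/4)): print('hole',at_z('wrist',p,76))
_,d=vision.grab_frame('wrist'); s=monitor.observe(); R=np.array(s['ee_rot'])
P=[]
for v in range(200,400,1):
  for u in range(100,540,1):
    if 20<d[v,u]<230:
      o,r=ray('wrist',(u,v)); r=r/ (np.array(vision.camera_model('wrist')['orientation'])[:,2]@r); q=R.T@(o+r*d[v,u]-np.array(s['tcp_pos'])); P.append(q)
P=np.array(P); print(len(P),P.max(0),P.min(0))
for z in range(-20,30,4):
  k=P[(P[:,2]>=z)&(P[:,2]<z+4)]
  if len(k): print(z,len(k),np.round(k[:,0].max(),1),np.round(np.percentile(k[:,0],[5,95]),1),np.round([k[k[:,1]>0,1].min(),k[k[:,1]>0,1].max(),k[k[:,1]<0,1].min(),k[k[:,1]<0,1].max()],1))
E
```

```text
step [547.42112501 140.40648861  60.        ] [ 584.63793717 -102.3253747    60.        ] 8.716978756693251
[579.01250552  71.97583302  49.        ] [580.41980426  71.37201389  55.        ]
[593.18486672 -27.04874881  49.        ] [594.38971839 -26.23803751  55.        ]
hole [500.84499133  65.91000269  76.        ]
hole [498.8344387  -34.31056191  76.        ]Traceback (most recent call last):
  File "<stdin>", line 10, in <module>
  File "h.py", line 4, in ray
    m=vision.camera_model(cam); u=(px[0]-m['cx'])/m['fx']; v=(px[1]-m['cy'])/m['fy']
ValueError: time passes only in moves, steps and waits
```

```bash
cat > tips.py <<'E'
from h import *
_,d=vision.grab_frame('wrist'); s=monitor.observe(); R=np.array(s['ee_rot']); m=vision.camera_model('wrist')
v,u=np.nonzero((d>20)&(d<230)); k=v>=200; v,u=v[k],u[k]
K=np.array([[m['fx'],0,m['cx']],[0,m['fy'],m['cy']],[0,0,1]])
xy=cv2.undistortPoints(np.stack([u,v],1).astype(np.float64)[:,None],K,np.array([m['k1'],0,0,0.]))[:,0]
q=np.c_[xy,np.ones(len(xy))]*d[v,u][:,None]
P=(np.array(m['orientation'])@q.T).T+np.array(m['origin'])-np.array(s['tcp_pos']); P=P@R
for z in range(-20,36,4):
  k=P[(P[:,2]>=z)&(P[:,2]<z+4)]
  if len(k)>3: print(z,len(k),np.round(np.percentile(k[:,0],[5,50,98]),1),np.round([k[k[:,1]>0,1].min(),k[:,1].max(),k[:,1].min(),k[k[:,1]<0,1].max()],1))
E
python3 tips.py
```

```text
-20 656 [-8.1  7.  11.6] [ 41.3  55.5 -57.5 -42.9]
-16 618 [-8.3  7.1 11.6] [ 41.1  55.8 -57.5 -42.9]
-12 541 [-8.4  7.  11.8] [ 41.3  55.7 -57.5 -42.8]
-8 492 [-8.6  6.9 11.8] [ 41.2  55.8 -57.4 -43. ]
-4 463 [-8.5  7.1 11.7] [ 41.3  55.5 -57.3 -43. ]
0 413 [-8.6  7.1 11.8] [ 41.2  54.9 -57.  -43. ]
4 333 [-9.2  6.5 11.7] [ 41.3  53.9 -55.9 -43. ]
8 165 [-8.3  1.8 11. ] [ 41.2  47.  -50.3 -43. ]
12 6 [-5.   6.2  7. ] [ 41.9  42.  -43.9 -43.5]
```

```bash

python3 -m creep '[{"offset":[-0.67,-0.075,0],"delta_rot":[0,0,0]},{"offset":[-0.67,-0.075,0],"delta_rot":[0,0,0]},{"offset":[-0.67,-0.075,0],"delta_rot":[0,0,0]}]' >/dev/null
python3 -m creep '[{"offset":[-0.67,-0.075,0],"delta_rot":[0,0,0.067]},{"offset":[-0.67,-0.075,0],"delta_rot":[0,0,0.133]},{"offset":[-0.67,-0.075,0],"delta_rot":[0,0,0.133]}]'
for i in 1 2; do python3 -m creep '[{"offset":[0,0,0.4],"delta_rot":[0,0,0]},{"offset":[0,0,0.8],"delta_rot":[0,0,0]},{"offset":[0,0,0.9],"delta_rot":[0,0,0]},{"offset":[0,0,0.9],"delta_rot":[0,0,0]}]' >/dev/null; done
python3 -m creep '[{"offset":[0,0,0.3],"delta_rot":[0,0,0]},{"offset":[0,0,0.6],"delta_rot":[0,0,0]},{"offset":[0,0,0.6],"delta_rot":[0,0,0]},{"offset":[0,0,0.6],"delta_rot":[0,0,0]}]'
python3 - <<'E'
from meas import *
run(76,'e')
E
```

```text
t: 4.28
tcp_pos: [457.1, 17.9, 350.9]
ee_rot: [[1.0, -0.022, -0.003], [-0.022, -1.0, -0.0], [-0.003, 0.0, -1.0]]
wrist_force: [0.4, -0.1, 0.1]
grip_width: 85.4
grasp_force: 0.0
t: 5.28
tcp_pos: [462.1, 17.9, 112.6]
ee_rot: [[1.0, -0.019, -0.0], [-0.019, -1.0, 0.0], [-0.0, -0.0, -1.0]]
wrist_force: [-0.8, 0.8, 0.2]
grip_width: 85.4
grasp_force: 0.0
orange
78 [403.8   9.8] [594.4 -27. ] [582.9 -16.8]
9 [418.   7.] [595.6 -34.8] [583.9 -22.8]
8 [389.1   8.5] [595.1 -18.8] [583.5 -10.5]
9 [392.   18.8] [590.  -20.6] [579.6 -11.9]
8 [411.9  20.8] [588.9 -31.8] [578.7 -20.5]
9 [400.   24.4] [587.2 -25.3] [577.4 -15.5]
81 [226.   30.5] [586.2  72.6] [576.6  59.8]
159 [143.7 300.5] [405.9 159.9] [437.9 127.1]
62 [164.1 306.7] [400.  145.1] [433.4 115.7]
32 [237.8 336.7] [370.2  91.4] [410.4  74.3]
22 [249.3 341. ] [365.6  82.6] [406.9  67.6]
19 [262.2 347.5] [358.8  72.8] [401.6  60. ]
9 [261.3 356.8] [348.9  74.5] [394.   61.3]
blue
34616 [329. 124.] [array([531.3,  15.9]), array([132.8,  92.3]), np.float64(89.1)] [[484.1000061035156, -49.79999923706055], [576.4000244140625, -51.20000076293945], [578.4000244140625, 81.5999984741211], [486.20001220703125, 83.0]]
3967 [601. 356.] [array([ 373.2, -180.6]), array([128.9,  43.1]), np.float64(40.1)] [[310.0, -205.6999969482422], [337.70001220703125, -238.60000610351562], [436.3999938964844, -155.60000610351562], [408.6000061035156, -122.69999694824219]]
```

View pics/e.png

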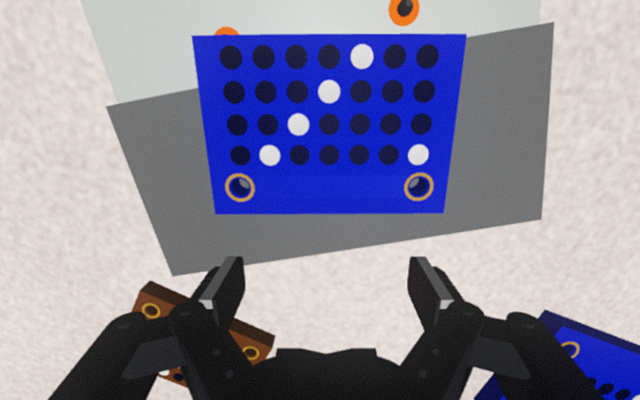

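```bash

python3 -m creep '[{"offset":[0,0,0.2],"delta_rot":[0,0,0]},{"offset":[0,0,0.36],"delta_rot":[0,0,0]},{"offset":[0,0,0.36],"delta_rot":[0,0,0]},{"offset":[0,0,0.36],"delta_rot":[0,0,0]},{"offset":[0,0,0.36],"delta_rot":[0,0,0]}]'
python3 -m creep '[{"offset":[0.03,0,0],"delta_rot":[0,0,0]},{"offset":[0.06,0,0],"delta_rot":[0,0,0]},{"offset":[0.08,0,0],"delta_rot":[0,0,0]},{"offset":[0.1,0,0],"delta_rot":[0,0,0]},{"offset":[0.115,0,0],"delta_rot":[0,0,0]},{"offset":[0.125,0,0],"delta_rot":[0,0,0]},{"offset":[0.125,0,0],"delta_rot":[0,0,0]},{"offset":[0.125,0,0],"delta_rot":[0,0,0]}]'
python3 - <<'E'
from meas import *
run(76,'f')
E
```

```text
t: 5.75
tcp_pos: [462.6, 17.9, 77.3]
ee_rot: [[1.0, -0.019, 0.003], [-0.019, -1.0, 0.0], [0.003, -0.0, -1.0]]
wrist_force: [-0.0, 0.6, -0.9]
grip_width: 85.5
grasp_force: 0.0
t: 6.42
tcp_pos: [473.5, 17.6, 75.2]
ee_rot: [[1.0, -0.019, -0.0], [-0.019, -1.0, -0.0], [-0.0, 0.0, -1.0]]
wrist_force: [-0.4, 0.3, -0.1]
grip_width: 85.5
grasp_force: 0.2
orange
61 [422.9  13.2] [593.1 -26.4] [582.1 -13.7]
20 [195.8  43.9] [583.1  75. ] [575.1  58.1]
554 [172. 384.] [376.4 126.4] [428.8  94.4]
11 [149.3 398.3] [362.6 145.6] [419. 108.]
blue
58123 [331. 154.] [array([530.4,  15.9]), array([132. ,  92.2]), np.float64(89.1)] [[483.20001220703125, -49.29999923706055], [575.4000244140625, -50.79999923706055], [577.5, 81.0999984741211], [485.3999938964844, 82.5999984741211]]
1738 [609. 377.] [array([ 406.6, -137.3]), array([63.8, 22.4]), np.float64(66.4)] [[383.6000061035156, -162.10000610351562], [404.1000061035156, -171.0], [429.6000061035156, -112.5], [409.1000061035156, -103.5999984741211]]
```

```bash

python3 -m creep '[{"offset":[0.02,0.003,0],"delta_rot":[0,0,-0.009]},{"offset":[0.04,0.006,0],"delta_rot":[0,0,-0.018]},{"offset":[0.06,0.009,0],"delta_rot":[0,0,-0.027]},{"offset":[0.08,0.011,0],"delta_rot":[0,0,-0.035]},{"offset":[0.1,0.014,0],"delta_rot":[0,0,-0.044]},{"offset":[0.12,0.017,0],"delta_rot":[0,0,-0.053]},{"offset":[0.14,0.02,0],"delta_rot":[0,0,-0.062]},{"offset":[0.16,0.023,0],"delta_rot":[0,0,-0.071]},{"offset":[0.18,0.026,0],"delta_rot":[0,0,-0.08]},{"offset":[0.18,0.026,0],"delta_rot":[0,0,-0.08]}]'
python3 - <<'E'
from meas import *
run(76,'g')
E
```

```text
t: 7.3
tcp_pos: [491.1, 14.6, 75.1]
ee_rot: [[0.998, 0.066, -0.001], [0.066, -0.998, -0.0], [-0.001, -0.0, -1.0]]
wrist_force: [-1.6, 0.1, -0.2]
grip_width: 85.7
grasp_force: 1.0
orange
790 [170.4 385.5] [384.  116.1] [439.4  88.3]
blue
58238 [331. 154.] [array([548. ,  17.5]), array([ 92., 132.]), np.float64(3.6)] [[497.8999938964844, 80.5], [506.29998779296875, -51.29999923706055], [598.0999755859375, -45.5], [589.7000122070312, 86.30000305175781]]
```

```bash

python3 -m creep '[{"offset":[0.02,0.005,0],"delta_rot":[0,0,-0.009]},{"offset":[0.04,0.01,0],"delta_rot":[0,0,-0.018]},{"offset":[0.06,0.015,0],"delta_rot":[0,0,-0.027]},{"offset":[0.08,0.019,0],"delta_rot":[0,0,-0.036]},{"offset":[0.1,0.024,0],"delta_rot":[0,0,-0.045]},{"offset":[0.12,0.029,0],"delta_rot":[0,0,-0.055]},{"offset":[0.14,0.034,0],"delta_rot":[0,0,-0.065]},{"offset":[0.16,0.039,0],"delta_rot":[0,0,-0.075]},{"offset":[0.17,0.041,0],"delta_rot":[0,0,-0.08]},{"offset":[0.17,0.041,0],"delta_rot":[0,0,-0.08]}]'
python3 - <<'E'
from meas import *
a,_=run(76,'hh'); s=monitor.observe(); print(s['tcp_pos'])
E
```

```text
t: 8.18
tcp_pos: [509.2, 11.6, 75.4]
ee_rot: [[0.989, 0.149, 0.001], [0.149, -0.989, -0.0], [0.001, 0.0, -1.0]]
wrist_force: [-1.5, -1.1, 1.0]
grip_width: 85.5
grasp_force: 0.8
orange
232 [ 77.4 357.1] [409.4 165.4] [462.1 124.4]
615 [167.4 391. ] [388.  106.2] [447.   82.4]
blue
58255 [331. 154.] [array([565.5,  19.3]), array([ 92.3, 132.3]), np.float64(8.5)] [[510.1000061035156, 77.9000015258789], [529.5999755859375, -53.0], [620.7999877929688, -39.400001525878906], [601.2999877929688, 91.5]]
[509.24773336  11.64828855  75.40942785]
```

View pics/hh.png

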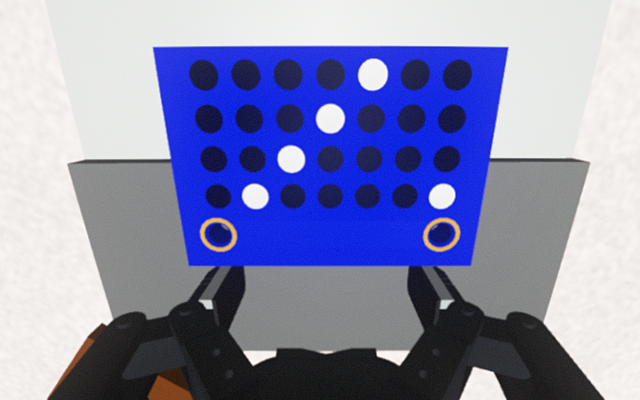

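The image shows the block square to the step and centred. The step's corners are at about (68,162) and (590,162), so I'll use them to refine the shaker's frame.

```bash
python3 - <<'E'
from h import *
a=cv2.imread('pics/hh.png'); g=cv2.cvtColor(a,cv2.COLOR_BGR2GRAY).astype(int)
# step line: in columns find last row where brightness drops to deck; deck sides
for c in (85,110,135,520,545,570):
    col=g[140:185,c]; print(c,col[10:36:1].tolist())
for r in (180,200): 
    print(r,g[r,60:85].tolist(),g[r,575:600].tolist())
l,r=at_z('wrist',(68,163),60),at_z('wrist',(590,163),60); print(l,r,(l+r)/2,np.linalg.norm(l-r),np.degrees(np.arctan2(-(l-r)[0],(l-r)[1])))
E
```

```text
85 [233, 232, 231, 232, 234, 232, 233, 237, 234, 168, 92, 68, 75, 105, 138, 143, 142, 142, 141, 138, 139, 143, 139, 143, 144, 141]
110 [232, 232, 231, 233, 233, 234, 234, 236, 229, 143, 75, 67, 78, 112, 138, 142, 142, 142, 140, 145, 143, 142, 140, 143, 138, 138]
135 [231, 234, 232, 232, 233, 231, 231, 238, 228, 139, 67, 65, 90, 125, 139, 144, 143, 140, 136, 143, 137, 141, 138, 139, 141, 137]
520 [235, 235, 235, 233, 234, 237, 240, 232, 124, 56, 69, 88, 124, 142, 139, 143, 140, 141, 143, 143, 139, 140, 140, 141, 144, 142]
545 [233, 234, 233, 233, 233, 232, 238, 234, 135, 62, 65, 85, 140, 145, 144, 145, 141, 140, 140, 142, 141, 142, 140, 141, 142, 137]
570 [231, 233, 233, 233, 231, 234, 234, 210, 127, 74, 67, 87, 132, 147, 144, 141, 140, 144, 143, 144, 142, 139, 144, 143, 142, 146]
180 [241, 239, 241, 240, 241, 242, 239, 239, 240, 243, 242, 218, 159, 139, 139, 144, 145, 141, 143, 144, 138, 142, 141, 140, 140] [144, 141, 142, 143, 143, 147, 141, 141, 143, 148, 198, 241, 244, 243, 241, 243, 241, 241, 241, 242, 239, 240, 240, 240, 240]
200 [238, 238, 237, 239, 240, 239, 240, 240, 243, 239, 240, 238, 238, 235, 234, 236, 232, 192, 150, 141, 145, 139, 139, 144, 139] [144, 145, 139, 141, 182, 233, 242, 240, 238, 239, 238, 238, 238, 237, 237, 237, 237, 237, 236, 235, 236, 236, 236, 235, 237]
[546.98143605 142.52512154  60.        ] [ 583.63286059 -104.00242353   60.        ] [565.30714832  19.261349    60.        ] 249.23715091637857 8.45626422819564
```

```bash

python3 -m creep '[{"offset":[0.02,0,0],"delta_rot":[0,0,0]},{"offset":[0.04,0,0],"delta_rot":[0,0,0]},{"offset":[0.06,0,0],"delta_rot":[0,0,0]},{"offset":[0.08,0,0],"delta_rot":[0,0,0]},{"offset":[0.1,0,0],"delta_rot":[0,0,0]},{"offset":[0.12,0,0],"delta_rot":[0,0,0]},{"offset":[0.14,0,0],"delta_rot":[0,0,0]},{"offset":[0.16,0,0],"delta_rot":[0,0,0]},{"offset":[0.18,0,0],"delta_rot":[0,0,0]},{"offset":[0.2,0,0],"delta_rot":[0,0,0]}]'
python3 -m creep '[{"offset":[0.015,0,0],"delta_rot":[0,0,0]},{"offset":[0.03,0,0],"delta_rot":[0,0,0]},{"offset":[0.045,0,0],"delta_rot":[0,0,0]},{"offset":[0.06,0,0],"delta_rot":[0,0,0]},{"offset":[0.075,0,0],"delta_rot":[0,0,0]},{"offset":[0.09,0,0],"delta_rot":[0,0,0]},{"offset":[0.105,0,0],"delta_rot":[0,0,0]},{"offset":[0.12,0,0],"delta_rot":[0,0,0]},{"offset":[0.13,0,0],"delta_rot":[0,0,0]},{"offset":[0.13,0,0],"delta_rot":[0,0,0]}]'
python3 - <<'E'
from meas import *
a,_=run(78,'i'); s=monitor.observe(); print(s['tcp_pos'])
E
```

```text
t: 9.07
tcp_pos: [528.5, 14.7, 75.4]
ee_rot: [[0.989, 0.148, -0.001], [0.148, -0.989, -0.0], [-0.001, -0.0, -1.0]]
wrist_force: [-6.6, -0.9, 4.4]
grip_width: 85.4
grasp_force: 3.0
t: 9.9
tcp_pos: [541.9, 16.6, 75.4]
ee_rot: [[0.989, 0.148, 0.001], [0.148, -0.989, 0.0], [0.001, 0.0, -1.0]]
wrist_force: [-2.6, -0.5, 2.8]
grip_width: 85.5
grasp_force: 1.4
orange
25 [151. 398.] [411.8 123.1] [473.4  95.9]
blue
56881 [331. 156.] [array([598.4,  24.3]), array([ 90.2, 130.6]), np.float64(8.4)] [[544.2000122070312, 82.30000305175781], [563.2999877929688, -46.900001525878906], [652.5, -33.70000076293945], [633.4000244140625, 95.5]]
[541.91034046  16.61075822  75.3999137 ]
```

View pics/i.png

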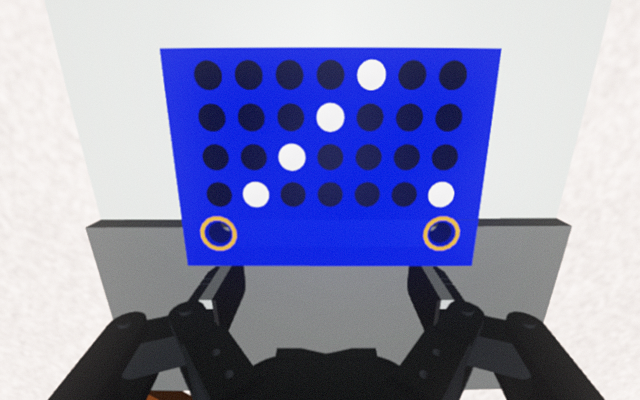

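The block is still centred and square, with its holes at (218,233) and (442,233). About 17.5 mm remains.

```bash

python3 -m creep '[{"offset":[0.015,0,0],"delta_rot":[0,0,0]},{"offset":[0.03,0,0],"delta_rot":[0,0,0]},{"offset":[0.045,0,0],"delta_rot":[0,0,0]},{"offset":[0.06,0,0],"delta_rot":[0,0,0]},{"offset":[0.075,0,0],"delta_rot":[0,0,0]},{"offset":[0.09,0,0],"delta_rot":[0,0,0]},{"offset":[0.105,0,0],"delta_rot":[0,0,0]},{"offset":[0.12,0,0],"delta_rot":[0,0,0]},{"offset":[0.135,0,0],"delta_rot":[0,0,0]},{"offset":[0.14,0,0],"delta_rot":[0,0,0]}]'
python3 -m creep '[{"offset":[0.005,0,0],"delta_rot":[0,0,0]},{"offset":[0.01,0,0],"delta_rot":[0,0,0]},{"offset":[0.015,0,0],"delta_rot":[0,0,0]},{"offset":[0.02,0,0],"delta_rot":[0,0,0]},{"offset":[0.025,0,0],"delta_rot":[0,0,0]},{"offset":[0.025,0,0],"delta_rot":[0,0,0]},{"offset":[0.025,0,0],"delta_rot":[0,0,0]}]'
python3 - <<'E'
from meas import *
a,_=run(65,'j'); s=monitor.observe(); print(s['tcp_pos'])
E
```

```text
t: 10.78
tcp_pos: [556.1, 18.7, 75.4]
ee_rot: [[0.989, 0.148, 0.001], [0.148, -0.989, 0.0], [0.001, 0.0, -1.0]]
wrist_force: [-2.4, 0.6, 0.1]
grip_width: 85.7
grasp_force: 1.2
t: 11.37
tcp_pos: [558.2, 19.0, 75.5]
ee_rot: [[0.989, 0.148, 0.001], [0.148, -0.989, 0.0], [0.001, 0.0, -1.0]]
wrist_force: [0.3, -0.4, 0.1]
grip_width: 85.3
grasp_force: 0.0
orange
blue
49692 [330. 150.] [array([615.4,  27.2]), array([ 92. , 132.3]), np.float64(8.4)] [[560.2000122070312, 85.9000015258789], [579.5999755859375, -44.900001525878906], [670.5999755859375, -31.5], [651.2000122070312, 99.4000015258789]]
[558.0343025   19.04782975  75.39431459]
```

View pics/j.png

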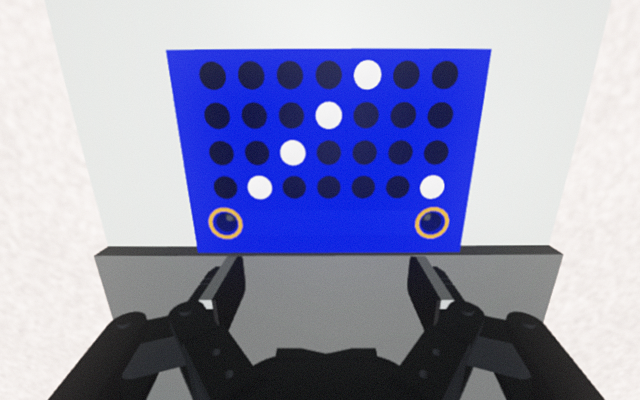

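It dropped: at z = 65 the outline fits 92 x 132 mm at the expected pose, with pin tips visible in both holes. Backing off, then checking flatness and the vial.

```bash

python3 -m creep '[{"offset":[-0.1,0,0],"delta_rot":[0,0,0]},{"offset":[-0.3,0,0],"delta_rot":[0,0,0]},{"offset":[-0.3,0,-0.4],"delta_rot":[0,0,0]},{"offset":[-0.3,0,-0.8],"delta_rot":[0,0,0]},{"offset":[-0.3,0,-1],"delta_rot":[0,0,0]},{"offset":[-0.3,0,-1],"delta_rot":[0,0,0]}]' >/dev/null
python3 -m creep '[{"offset":[0.2,0,-0.4],"delta_rot":[0,0,0]},{"offset":[0.5,0,-0.8],"delta_rot":[0,0,0]},{"offset":[0.8,0,-1],"delta_rot":[0,0,0]},{"offset":[0.8,0,-1],"delta_rot":[0,0,0]},{"offset":[0.8,0,-1],"delta_rot":[0,0,0]},{"offset":[0.8,0,-1],"delta_rot":[0,0,0]}]'
python3 - <<'E'
from meas import *
a,d=run(65,'k')
for x in(-35,0,35):
  for y in(-55,0,55):
    c,s=np.cos(.147),np.sin(.147); p=(615.6+c*x-s*y,26.9+s*x+c*y,65); u,v=proj('wrist',p); D=np.median(d[int(v)-2:int(v)+3,int(u)-2:int(u)+3])
    m=vision.camera_model('wrist'); o,r=ray('wrist',(u,v)); f=np.array(m['orientation'])[:,2]; print(x,y,np.round((o+r/(f@r)*D)[2],1))
E
```

```text
t: 12.42
tcp_pos: [605.7, 26.3, 273.6]
ee_rot: [[0.989, 0.148, -0.003], [0.148, -0.989, -0.0], [-0.003, -0.0, -1.0]]
wrist_force: [-1.3, 0.4, 0.0]
grip_width: 85.2
grasp_force: 0.0
orange
302 [330.9  93.6] [697.7  35.3] [696.4  35.8]
blue
6763 [327. 169.] [array([614.7,  27.2]), array([ 92. , 130.6]), np.float64(8.4)] [[559.7000122070312, 85.0999984741211], [578.9000244140625, -44.099998474121094], [669.7999877929688, -30.600000381469727], [650.5999755859375, 98.5999984741211]]
749 [482. 384.] [array([ 315. , -270.1]), array([68.8, 72.3]), np.float64(7.2)] [[276.3999938964844, -238.5], [285.3999938964844, -310.29998779296875], [353.6000061035156, -301.70001220703125], [344.6000061035156, -229.89999389648438]]
-35 -55 64.8
-35 0 64.3
-35 55 64.3
0 -55 64.9
0 0 64.3
0 55 64.9
35 -55 64.9
35 0 64.6
35 55 65.3
```

View pics/k.png

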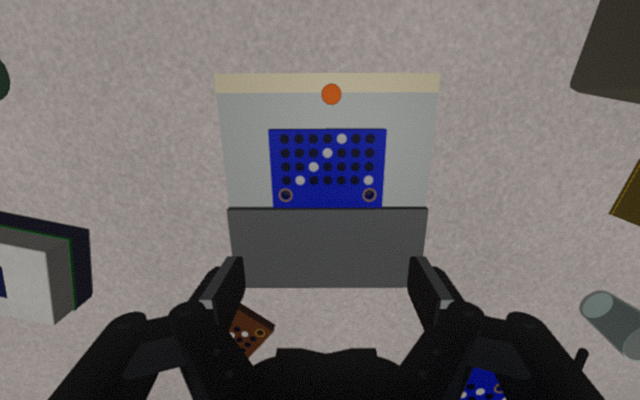

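The block lies flat in the nest (top at 65 mm everywhere) with its holes at (286,195) and (370,195). The vial cap at (331,94) hasn't moved.

```bash
python3 -c "
from plant import order
print(order.close_job())"
```

```text
the job is handed in; nothing more can be done
None
```

The blue tube block is seated flat in the nest over both pins, pushed there with the fingers only. The vial is still standing where it was, nothing else was touched, and the job was handed in after about 12.5 s of the 70 s allowed.

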